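# Unlock a press die cassette and hold it lifted out

### The job

Take the mallet by its handle and knock the pin on the die dock's tower fully down with it, to draw back the keeper, then put the mallet down on the bench, clear of the dock. Then pinch the cassette's two side catches together between the fingers, lift the cassette straight up out of the dock and finish while holding it still and upright, catches pinched, with its underside a hand's width (about 100 mm) above its seat. Do not push the pin with the gripper, and leave the other things on the bench alone.

Things in the scene. Friction and masses are not known exactly. Their poses are not given: they have to be found in the camera images.
- mallet_grip (a point): Place to grip the mallet: on its handle's axis, 55 mm from the head's axis, 38 mm above the bench at first. Handle: straight wood, level, 22 mm wide (y) by 24 mm high, from the head to 160 mm from the head's axis. x runs along the handle towards the head, z up.
- mallet_face (a point): Centre of the mallet's lower striking face (44 mm across): 55 mm along +x and 38 mm down (-z) from mallet_grip. Axes as there.
- mallet: The whole mallet (0.3 to 0.45 kg), standing on one face with its head upright: dark steel head with rubber faces, 44 mm across, 76 mm tall, and a wooden handle. Origin at mallet_face, axes as there. Balances about 10 to 15 mm from the head's axis, on the handle side.
- dock: Green die dock fixed to the bench. Origin on the bench top under the middle of the cassette's pocket; z up, x towards the pin tower, y along the line of the two catches. Base x -55 to 115, y -50 to 50 mm, 20 mm thick; pocket walls 44 mm high, out to y = +-45 mm. Round tower at x = 85 mm, 40 mm across, 100 mm high.
- pin_top (a point): Centre of the flat top of the sprung steel pin (head 24 mm across) in the tower; 118 mm above the bench when up, 104 mm when fully down. Driving it down draws a flat steel keeper (26 mm wide, 46 to 53 mm above the bench) off the cassette's toe and into the tower; it is clear from about 9 mm down.
- pin (a joint): How far the pin is driven down, in m: 0 up, 0.014 fully down. Moving it takes 5 N at the top rising to about 7 N at the bottom; it stays where it is driven.
- cassette_pinch (a point): Pinch point: midway between the cassette's two catches, 55 mm above its underside, 75 mm above the bench when seated. Each catch is a black ribbed plate in the middle of a long side, 24 mm wide (x), its top 94 mm above the bench; the dock's lips below it are 44 mm high. Outer faces 58 mm apart when free, 44 mm fully pinched.
- cassette: The die cassette (0.25 to 0.55 kg): aluminium block 80 (x) x 40 (y) x 70 mm tall with a toe at +x under the keeper. Origin in the middle of its underside, 20 mm above the bench when seated; axes as the dock's. Hooks low on its catches lie under the dock's steel lips, and are clear when each catch is in by over 5 mm.
- catch_left (a joint): How far the catch on the cassette's +y side is pushed in, in m: 0 free, 0.007 fully in; its spring takes 4 N to start and 7.5 N fully in; it springs back out when let go.
- catch_right (a joint): The same for the catch on the -y side.
- wrench: Bystander, to be left alone: steel wrench lying flat, 150 mm long.
- tape: Bystander, to be left alone: grey tape roll lying flat, 68 mm across, 24 mm high.
- jar: Bystander, to be left alone: glass jar with a steel cap, 68 mm across, 90 mm high.
- can: Bystander, to be left alone: can with a white cap, 64 mm across, 130 mm high.
- offcut: Bystander, to be left alone: plank offcut 50 x 110 x 30 mm.
- driver: Bystander, to be left alone: screwdriver lying flat.
- slug: Bystander, to be left alone: steel cylinder standing on end, 44 mm across, 40 mm high.
Not all that is in view belongs to the job. Leave any yellow look-alike of the cassette alone.

How it is judged:
On the way, in this order (a step that is already met when the one before it is completed fails the run):
1. the pin is driven fully down (over 11 mm) by the mallet (value of joint pin above 0.011 m and contact force between mallet and dock above 1 N), for 0.02 s.
2. the mallet is put down on the bench, out of the fingers and clear of the dock (height (world z) of mallet_grip below 0.055 m and contact force between the fingers and mallet below 0.2 N and contact force between mallet and dock below 0.2 N and linear speed of mallet below 0.03 m/s), for 0.2 s.
3. both catches are pinched in (over 4 mm) while the cassette still sits in the dock (value of joint each of catch_left, catch_right above 0.004 m and height (world z) of cassette_pinch below 0.08 m), for 0.05 s.
At the end, for the whole second after the job is handed in: Pin down over 11 mm; mallet at rest on the bench (grip point below 55 mm), clear of fingers and dock; cassette held by both catches (each in over 4 mm), over 70 mm above its seat, within 120 mm of the pocket sideways, upright within 15 degrees, still, free of the dock (value of joint pin above 0.011 m and height (world z) of mallet_grip below 0.055 m and contact force between the fingers and mallet below 0.2 N and contact force between mallet and dock below 0.2 N and value of joint each of catch_left, catch_right above 0.004 m and linear speed of mallet below 0.02 m/s and height (world z) of cassette_pinch above 0.145 m and horizontal distance between cassette_pinch and dock below 0.12 m and angle between cassette's own z axis and vertical below 0.26 rad and contact force between the fingers and cassette above 2 N and contact force between cassette and dock below 0.1 N and linear speed of cassette below 0.03 m/s); the arm keeps its last pose, push and grip.
It fails at once if the pin is pushed with the gripper or arm instead of the mallet (contact force between any of the fingers, the arm and pin_c0 above 2 N or contact force between any of the fingers, the arm and pin_c1 above 2 N).
It fails at once if a bystander is moved by over 30 mm (distance of any of wrench, tape, jar, can, offcut, driver, slug from where it was at the start of the episode above 0.03 m).
It also fails if it takes over 58 s, if anything falls off the work surface, if the arm or the gripper's body presses on something with over 40 N, if the wrist force passes 120 N, or if a joint passes its speed limit or range.

### The arm

A 6-joint arm with a two-finger parallel gripper is mounted at the origin on the work surface. World frame = base frame: x ahead of the robot, y to its left, z up, the work surface at z = 0. Lengths are in m, angles in rad, forces in N, time in s.
With the tool pointing down it reaches from about 0.25 to 0.725 m from the base axis. Payload 4 kg.
Tool frame: the origin (TCP) lies midway between the tips of the shut fingers; the grasp point (between the pads) lies 19 mm behind it; y points along the fingers, z is the direction in which the jaws open and shut, and the axes are right-handed (so a half turn about y gives the same grasp; the last joint's range is limited). The gripper opens to 85 mm and grips with 20 to 120 N. Pads are 22 mm wide; open, the fingers measure 114 mm over their backs; the gripper's body (76 mm by 85 mm) begins 54 mm behind the grasp point. The pads swing forward as they close: fully open they stand 13 mm farther back than shut.
Start: joints at [-1.249, 0.241, 0.005, 1.335, 0, 1.571], TCP at [0.158, -0.474, 0.231] pointing down, gripper open.
Joint ranges: [-2.72, 2.72], [-1.05, 1.87], [-1.09, 1.28], [-1.99, 2.15], [-1.42, 1.44], [-3.14, 3.14]. Speed limits (rad/s): [2.79, 2.79, 3.14, 3.14, 3.14, 3.14].

### API

Orientations are given as a unit quaternion [x, y, z, w].
In Python, from workcell import bot gives the robot as it stands. The module is installed in compiled form; this text tells all that it offers.
- The arm moves only by the shell command python3 -m handwheel 'ROWS' [OPENING]. ROWS is JSON, a list of rows, each a list of 6 numbers: the shift along the tool's x, y, z in units of 25 mm (1.0 is 25 mm), then the turn, a rotation vector about the tool's x, y, z in units of 10 degrees (1.0 is 10 degrees). A call has exactly 5 rows; each row is the pose to reach, as a shift and turn from the pose commanded when the call began, along the tool's axes at that moment; what a row does not reach only later rows make up. A row lasts 1/8 s, in which the tool goes at most 62.5 mm and 10.7 degrees, less where a joint would pass 70% of its speed; a pose out of reach is approached as far as the arm can. A call with a gripper value outside its range is refused whole. OPENING is the gripper command: -1 is shut, 1 is fully open, values between are in proportion, set as the call begins (- or left out, the last holds). The fingers move at their own pace and stop on an object; the grip force is fixed at half the most. Time passes only in rows, so rows that repeat a pose let the fingers close, or fill a call up. It gives the time, the measured TCP pose, the force and the opening at its end, in the units of the state.
- bot.get_obs(): the state, without advancing time (a new reading comes with each control period).
- bot.camera(name): name is "scene" or "top"; returns a dict with "color" (420x560x3 uint8, red, green, blue), "fx", "fy", "cx", "cy" (pixels), "dist_coeffs" ([k1, k2, p1, p2, k3] as OpenCV has them; the pictures are not rectified), "rvec" (rotation vector, rad) and "tvec" (3), from world to camera coordinates, as OpenCV has them. Camera axes: x right, y down, z forward; pixel columns grow to the right and rows downward; lengths in m; the calibration is good to about 2 mm. A picture is of the moment at which its call begins. There is no depth.
- bot.job_done(): hands the job in, once; it reports no verdict.
The state is a dict: "clock": time; "joint_pos": joint angles; "joint_vel": joint speeds; "tau": joint torques, N m; "eef_pos": TCP position; "tool_rot": TCP orientation; "ft_force": force on the tool from outside, world axes, zero at the start; "ft_torque": the same for the moment, N m; "grip_width": finger opening in m.
Only numpy, scipy, OpenCV 4.12 (cv2) and the standard library are available. Lean on these libraries where they do the work, as an engineer would, in place of code of your own. Each camera call takes 0.05 s, during which the arm holds its last target.

## Working session

There is one attempt and no reset: what is moved stays moved. The work goes in short steps, Python scripts to look and compute and a shell command to move; the robot and the scene stay as the last step left them, time stands still between calls to the robot, and variables do not carry over. Pictures are saved under pics/ and viewed, and the job is handed in when it is done.

```bash
mkdir -p pics
cat > h.py <<'E'
from workcell import bot
import numpy as np, cv2
from scipy.spatial.transform import Rotation as R
def snap(name,fn):
    c=bot.camera(name); cv2.imwrite(f'pics/{fn}.png',cv2.cvtColor(c['color'],cv2.COLOR_RGB2BGR))
    import pickle; pickle.dump(c,open(f'pics/{fn}.pkl','wb')); return c
def load(fn):
    import pickle; return pickle.load(open(f'pics/{fn}.pkl','rb'))
def K(c): return np.array([[c['fx'],0,c['cx']],[0,c['fy'],c['cy']],[0,0,1.]])
def ray(c,p):
    u=cv2.undistortPoints(np.array([[p]],float),K(c),np.array(c['dist_coeffs']))[0,0]
    M=cv2.Rodrigues(np.array(c['rvec'],float))[0]; t=np.array(c['tvec'],float).ravel()
    return -M.T@t, M.T@np.array([u[0],u[1],1.])
def onz(c,p,z):
    o,d=ray(c,p); return o+d*(z-o[2])/d[2]
def proj(c,P):
    return cv2.projectPoints(np.array(P,float).reshape(-1,3),np.array(c['rvec'],float),np.array(c['tvec'],float),K(c),np.array(c['dist_coeffs']))[0][:,0]
def tri(c1,p1,c2,p2):
    o1,d1=ray(c1,p1);o2,d2=ray(c2,p2)
    s=np.linalg.lstsq(np.c_[d1,-d2],o2-o1,rcond=None)[0]
    a=o1+d1*s[0];b=o2+d2*s[1]; return (a+b)/2,np.linalg.norm(a-b)
E
python3 - <<'E'
from h import *
for n in('scene','top'):
    c=snap(n,n+'0'); print(n,ray(c,(280,210)))
o=bot.get_obs()
print(o['clock'],o['eef_pos'],R.from_quat(o['tool_rot']).as_matrix().round(3),o['grip_width'],o['ft_force'])
E
```

```text
scene (array([1.05833473, 0.60595892, 1.08295616]), array([-0.35407366, -0.48307822, -0.80088434]))
top (array([ 0.40187927, -0.01882569,  1.53798257]), array([ 0.12223979,  0.00874572, -0.9925419 ]))
0.1 [ 0.15795381 -0.47380735  0.23050786] [[-0.949 -0.001  0.316]
 [-0.316  0.002 -0.949]
 [ 0.    -1.    -0.002]] 0.08541208126225174 [ 0.36618883  0.71860819 -0.36779907]
```

View pics/scene0.png

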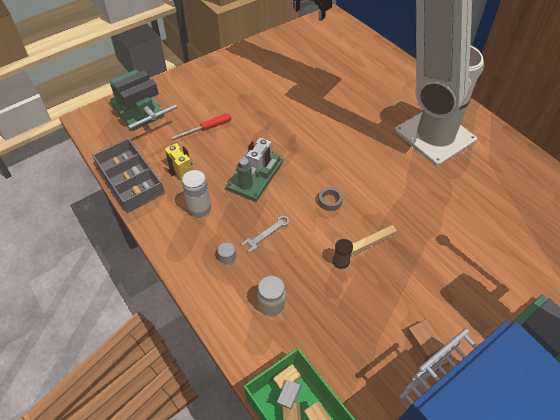

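View pics/top0.png

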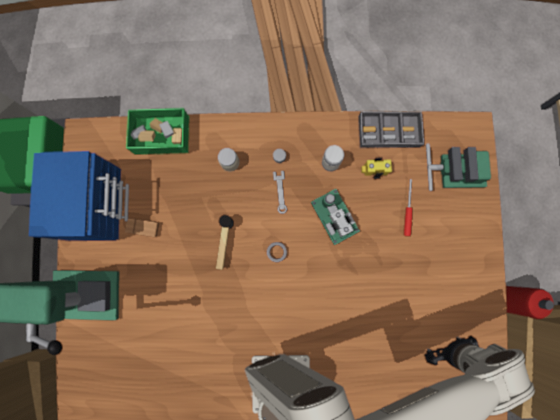

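The scene picture shows the mallet's head at (343,252) with its handle running to (395,232). The green dock is at (257,165) and the yellow look-alike at (178,160). In the top view the mallet's head is at (226,222), its handle's end is at (221,268), and the dock is at (335,217).

Things that could be mistaken, by top-view pixel:
- **Mallet:** dark head (226,222). The slug (280,156) and the screwdriver (408,215) could be confused with it.
- **Cassette:** grey one in the green dock (340,220). The yellow one (377,167) is the look-alike, and the green vice (465,167) resembles the dock.

I'll check with close crops.

Run:
```python
import cv2,numpy as np
t=cv2.imread('pics/top0.png');s=cv2.imread('pics/scene0.png')
def z(i,x,y,w,h,k): return cv2.resize(i[y:y+h,x:x+w],None,fx=k,fy=k,interpolation=cv2.INTER_CUBIC)
a=z(t,300,180,66,70,6);b=z(t,200,205,66,70,6)
cv2.imwrite('pics/crop_t.png',np.hstack([a,b]))
a=z(s,222,130,66,70,6);b=z(s,325,220,80,70,5)
b=cv2.resize(b,(400,420)); cv2.imwrite('pics/crop_s.png',np.hstack([a,b]))
```

```text
(no output)
```

View pics/crop_t.png

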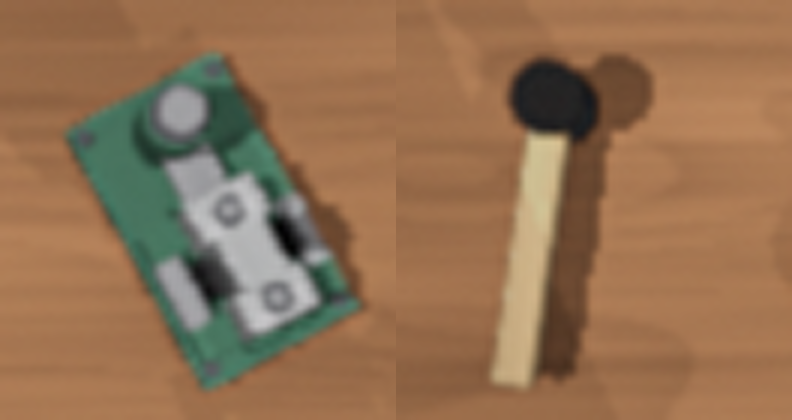

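View pics/crop_s.png

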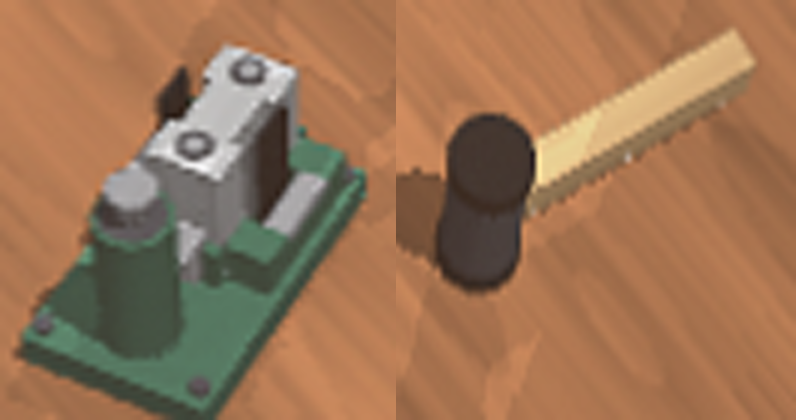

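The crops confirm both choices. The steel pin sits in the green tower with the grey cassette and its black catches beside it, and the mallet has a black head with a straight pale handle. Next I'll measure them.

```bash
cat > m.py <<'E'
from h import *
t=load('top0');s=load('scene0')
cv=lambda u,v,k,x,y:((u+.5)/k-.5+x,(v+.5)/k-.5+y)
T=lambda u,v:cv(u,v,6,300,180); S=lambda u,v:cv(u,v,6,222,130)
pt=T(182,109);ps=S(131,184)
print('pin',onz(t,pt,.118),onz(s,ps,.118),tri(t,pt,s,ps))
cs=[onz(t,T(*p),.02) for p in((220,55),(67,133),(207,390),(360,305))]
for c in cs: print('base',c.round(4))
print([round(float(np.linalg.norm(cs[i]-cs[(i+1)%4])),4) for i in range(4)])
m=(cs[0]+cs[1])/2; n=(cs[2]+cs[3])/2; d=m-n
print('dock yaw from base',np.degrees(np.arctan2(d[1],d[0])),'centre',(m+n)/2)
# screws of the cassette, z ~ .092
for a,b in(((230,211),(193,145)),((278,297),(247,68))):
    print('screw',onz(t,T(*a),.092),tri(t,T(*a),s,S(*b)))
# handle
def mask(c,x,y,w,h):
    hsv=cv2.cvtColor(c['color'],cv2.COLOR_RGB2HSV)
    r=np.zeros(hsv.shape[:2],np.uint8); r[y:y+h,x:x+w]=1
    return hsv,r
hsv,r=mask(t,205,205,50,75)
hm=((hsv[...,2]>175)&(hsv[...,1]<150)&(hsv[...,0]>10)&(r>0)).astype(np.uint8)
print('n',hm.sum()); cnt=max(cv2.findContours(hm,0,1)[0],key=cv2.contourArea)
rc=cv2.minAreaRect(cnt);print(rc)
pts=np.argwhere(hm)[:,::-1]
W=np.array([onz(t,p,.05)[:2] for p in pts]); c0=W.mean(0); 
rw=cv2.minAreaRect((W*1000).astype(np.float32)); print('rect mm',rw)
u=np.linalg.svd(W-c0)[2][0]; u*=np.sign(u[0]); print('handle mid',c0,'yaw',np.degrees(np.arctan2(u[1],u[0])),'ext',((W-c0)@u).min(),((W-c0)@u).max())
dm=((hsv[...,2]<60)&(r>0)).astype(np.uint8); cnt=max(cv2.findContours(dm,0,1)[0],key=cv2.contourArea)
print('dark',cv2.boundingRect(cnt),cv2.contourArea(cnt))
print('head top guess',onz(t,cv(546-396,95,6,200,205),.076))
E
python3 m.py
```

```text
pin [ 0.61413418 -0.16761142  0.118     ] [ 0.61300357 -0.16840272  0.118     ] (array([ 0.61378981, -0.16734907,  0.11947276]), np.float64(0.00032397033965493545))
base [ 0.6599 -0.2007  0.02  ]
base [ 0.6158 -0.1115  0.02  ]
base [ 0.4677 -0.1877  0.02  ]
base [ 0.5145 -0.2765  0.02  ]
[0.0995, 0.1666, 0.1004, 0.164]
dock yaw from base 27.374918924395253 centre [ 0.56447115 -0.19412356  0.02      ]
screw [ 0.56154655 -0.19494027  0.092     ] (array([ 0.56216785, -0.1955807 ,  0.0883281 ]), np.float64(0.0005717885610590025))
screw [ 0.51423809 -0.21969799  0.092     ] (array([ 0.5145065 , -0.22001594,  0.09093447]), np.float64(0.0004976749603318536))
n 368
((221.57997131347656, 247.9399871826172), (5.939697742462158, 41.0121955871582), 8.130102157592773)
rect mm ((458.7373962402344, 153.63134765625), (142.0065460205078, 203.9649658203125), 89.58271789550781)
handle mid [0.48461568 0.16172167] yaw -38.98827153024225 ext -0.09895497832695482 0.10828026597128008
dark (220, 215, 14, 13) 111.0
head top guess [0.54987028 0.17766844 0.076     ]
```

```bash
cat >> m.py <<'E'
print('----')
k=cv2.drawContours(np.zeros_like(hm),[max(cv2.findContours(hm,0,1)[0],key=cv2.contourArea)],-1,1,-1)
pts=np.argwhere(k)[:,::-1]
W=np.array([onz(t,p,.05)[:2] for p in pts]); c0=W.mean(0)
u=np.linalg.svd(W-c0)[2][0]; u*=np.sign(u[0]); q=(W-c0)@u;print(len(W),'handle mid',c0,'yaw',np.degrees(np.arctan2(u[1],u[0])),'ext',q.min(),q.max())
# scene handle/head
S2=lambda u,v:cv(u-396,v,5.0,325,220)  # b: x 5 then y resized 350->420 (6)
S2=lambda u,v:((u-396+.5)/5-.5+325,(v+.5)/6-.5+220)
e1=onz(s,S2(737,30),.05);e2=onz(s,S2(755,67),.05);print('end corners',e1,e2,(e1+e2)/2)
print('scene head top',onz(s,S2(490,160),.076))
E
python3 m.py | sed -n '/----/,$p'
```

```text
----
243 handle mid [0.46137987 0.19121794] yaw -8.568247986392073 ext -0.06932075533619904 0.06743074260238315
end corners [0.39170008 0.19426465 0.05      ] [0.39775038 0.21396903 0.05      ] [0.39472523 0.20411684 0.05      ]
scene head top [0.55281996 0.17959545 0.076     ]
```

```bash
cat > go.py <<'E'
# usage: go.py x y z(tcp) angle_of_tool_z_deg
import sys
from h import *
o=bot.get_obs(); M=R.from_quat(o['tool_rot']).as_matrix(); p=np.array(o['eef_pos'])
x,y,z,a=map(float,sys.argv[1:5]); a=np.radians(a)
tz=np.array([np.cos(a),np.sin(a),0]); ty=np.array([0,0,-1.]); N=np.c_[np.cross(ty,tz),ty,tz]
print('shift/25mm',(M.T@(np.array([x,y,z])-p)/.025).round(2),'turn/10deg',(np.degrees(R.from_matrix(M.T@N).as_rotvec())/10).round(2))
print('now',p.round(4),'zang',np.degrees(np.arctan2(M[1,2],M[0,2])).round(1),'tilt',M[:,1].round(3),'j',np.round(o['joint_pos'],2),'g',round(o['grip_width'],4),'F',np.round(o['ft_force'],1),'T',np.round(o['ft_torque'],2),'t',round(o['clock'],2))
E
python3 go.py .5035 .1852 .15 -98.5; python3 go.py .5035 .1852 .15 81.5
```

```text
shift/25mm [-21.45   3.26 -20.63] turn/10deg [0.01 2.69 0.  ]
now [ 0.158  -0.4738  0.2305] zang -71.6 tilt [-0.001  0.002 -1.   ] j [-1.25  0.24  0.    1.34 -0.    1.57] g 0.0854 F [ 0.4  0.7 -0.4] T [-0.01 -0.05 -0.05] t 0.1
shift/25mm [-21.45   3.26 -20.63] turn/10deg [ 0.000e+00 -1.531e+01 -1.000e-02]
now [ 0.158  -0.4738  0.2305] zang -71.6 tilt [-0.001  0.002 -1.   ] j [-1.25  0.24  0.    1.34 -0.    1.57] g 0.0854 F [ 0.4  0.7 -0.4] T [-0.01 -0.05 -0.05] t 0.1
```

```bash
python3 -m handwheel '[[-1.7,0,-1.6,0,0,0],[-3.4,0,-3.2,0,0,0],[-5.1,0,-4.9,0,0,0],[-6.8,0,-6.5,0,0,0],[-8.5,0,-8.2,0,0,0]]' 1; python3 go.py .5035 .1852 .15 -98.5; python3 go.py .5035 .1852 .15 81.5
```

```text
clock: 0.72
eef_pos: [0.2953, -0.2109, 0.2311]
tool_rot: [-0.113, 0.698, -0.698, 0.113]
ft_force: [0.5, 0.2, 0.2]
grip_width: 0.0852
shift/25mm [-12.9    3.25 -12.41] turn/10deg [ 0.    2.69 -0.  ]
now [ 0.2953 -0.2109  0.2311] zang -71.6 tilt [ 0.  0. -1.] j [-0.62 -0.03 -0.31  1.3   0.    2.2 ] g 0.0852 F [0.5 0.2 0.2] T [ 0.01 -0.06 -0.04] t 0.72
shift/25mm [-12.9    3.25 -12.41] turn/10deg [ -0.   -15.31  -0.  ]
now [ 0.2953 -0.2109  0.2311] zang -71.6 tilt [ 0.  0. -1.] j [-0.62 -0.03 -0.31  1.3   0.    2.2 ] g 0.0852 F [0.5 0.2 0.2] T [ 0.01 -0.06 -0.04] t 0.72
```

```bash
python3 -m handwheel '[[-1.6,0,-1.6,0,-1,0],[-3.3,0,-3.2,0,-2,0],[-5,0,-4.8,0,-3,0],[-6.7,0,-6.4,0,-4,0],[-8.3,0,-8,0,-5,0]]' 1; python3 go.py .5035 .1852 .15 81.5
```

```text
clock: 1.35
eef_pos: [0.429, 0.0446, 0.2311]
tool_rot: [0.4, -0.583, 0.584, -0.399]
ft_force: [-0.3, -0.6, -0.6]
grip_width: 0.0854
shift/25mm [-6.32  3.24  0.75] turn/10deg [  0.   -10.27   0.  ]
now [0.429  0.0446 0.2311] zang -21.2 tilt [-0. -0. -1.] j [ 0.1   0.1  -0.16  1.3  -0.    2.04] g 0.0854 F [-0.3 -0.6 -0.6] T [-0.02 -0.02 -0.03] t 1.35
```

```bash
echo
python3 -m handwheel '[[-1.3,0,0.15,0,-1,0],[-2.6,0.4,0.3,0,-2,0],[-3.9,0.8,0.45,0,-3,0],[-5.2,1.2,0.6,0,-4,0],[-6.3,1.6,0.75,0,-5,0]]'; python3 -m handwheel '[[0,0,0,0,-1,0],[0,0,0,0,-2,0],[0,0,0,0,-3,0],[0,0,0,0,-4,0],[0,0,0,0,-5.2,0]]'; python3 go.py .5035 .1852 .09 81.5
```

```text
clock: 1.98
eef_pos: [0.5039, 0.1834, 0.1904]
tool_rot: [0.609, -0.36, 0.36, -0.608]
ft_force: [-0.4, -0.0, -0.2]
grip_width: 0.0852
clock: 2.6
eef_pos: [0.5034, 0.1822, 0.1907]
tool_rot: [0.704, -0.065, 0.064, -0.704]
ft_force: [0.0, 0.3, 0.9]
grip_width: 0.0856
shift/25mm [-0.01  4.03  0.12] turn/10deg [ 0.   -0.2  -0.01]
now [0.5034 0.1822 0.1907] zang 79.5 tilt [-0.001 -0.    -1.   ] j [ 0.35  0.33  0.02  1.26 -0.    0.53] g 0.0856 F [0.  0.3 0.9] T [ 0.05 -0.09  0.03] t 2.6
```

```bash
python3 -m handwheel '[[0,1,0.12,0,-0.2,0],[0,2,0.12,0,-0.2,0],[0,3,0.12,0,-0.2,0],[0,4,0.12,0,-0.2,0],[0,4.6,0.12,0,-0.2,0]]'; python3 go.py .5035 .1852 .021 81.5
python3 - <<'E'
from h import *
for n in('scene','top'):
    c=snap(n,n+'1')
    o=proj(c,[.5035,.1852,.05])[0].astype(int); print(o)
    i=cv2.cvtColor(c['color'],cv2.COLOR_RGB2BGR)
    y,x=max(0,o[1]-50),max(0,o[0]-50); cv2.imwrite(f'pics/c1{n}.png',cv2.resize(i[y:y+100,x:x+100],(500,500),interpolation=2))
E
```

```text
clock: 3.22
eef_pos: [0.5033, 0.1848, 0.0745]
tool_rot: [0.705, -0.055, 0.053, -0.705]
ft_force: [0.1, 0.4, 0.3]
grip_width: 0.0854
shift/25mm [0.01 2.14 0.02] turn/10deg [ 0.01 -0.03 -0.01]
now [0.5033 0.1848 0.0745] zang 81.2 tilt [-0.003 -0.001 -1.   ] j [ 0.35  0.43 -0.15  0.99  0.    0.51] g 0.0854 F [0.1 0.4 0.3] T [-0.01  0.03 -0.  ] t 3.23
[358 243]
[223 234]
```

View pics/c1scene.png

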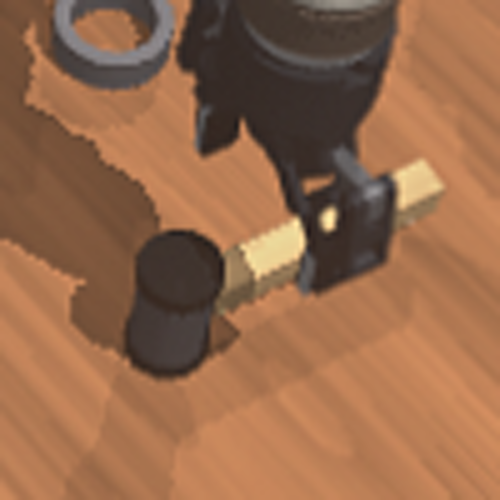

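View pics/c1top.png

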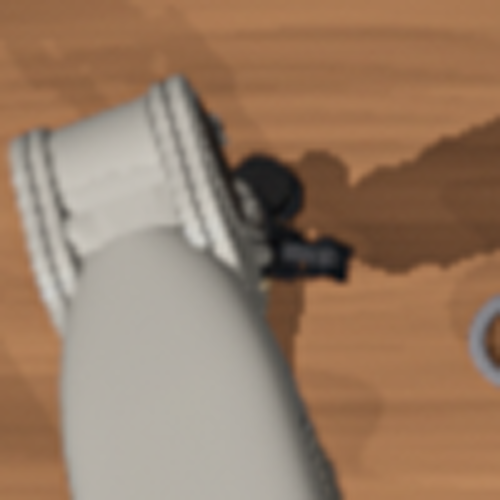

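The close crop shows the open fingers above the handle, one on each side. The handle is centred between them and the head is clear to the front-left at scene crop (178,300). I'll go down and close.

```bash
python3 -m handwheel '[[0,0.7,0,0,0,0],[0,1.4,0,0,0,0],[0,2.1,0,0,0,0],[0,2.1,0,0,0,0],[0,2.1,0,0,0,0]]';python3 -m handwheel '[[0,0,0,0,0,0],[0,0,0,0,0,0],[0,0,0,0,0,0],[0,0,0,0,0,0],[0,0,0,0,0,0]]' -1; python3 go.py .5035 .1852 .021 81.5
```

```text
clock: 3.95
eef_pos: [0.5052, 0.1855, 0.0249]
tool_rot: [-0.705, 0.054, -0.055, 0.705]
ft_force: [0.4, 0.7, -0.4]
grip_width: 0.0856
clock: 4.58
eef_pos: [0.5045, 0.1851, 0.0242]
tool_rot: [0.705, -0.054, 0.055, -0.705]
ft_force: [-2.1, -1.3, 4.2]
grip_width: 0.0211
shift/25mm [-0.04  0.13 -0.  ] turn/10deg [ 0.   -0.03  0.  ]
now [0.5045 0.1851 0.0242] zang 81.2 tilt [ 0. -0. -1.] j [ 0.35  0.49 -0.21  0.87 -0.    0.51] g 0.0211 F [-2.1 -1.3  4.2] T [-0.25  0.18 -0.04] t 4.58
```

```bash
python3 -m handwheel '[[0,-1,0,0,0,0],[0,-2.5,0,0,0,0],[0,-4.5,0,0,0,0],[0,-6.5,0,0,0,0],[0,-8,0,0,0,0]]'; python3 -m handwheel '[[0,0,0,0,0,0],[0,0,0,0,0,0],[0,0,0,0,0,0],[0,0,0,0,0,0],[0,0,0,0,0,0]]'; python3 go.py .5698 -.1585 .21 81.5;python3 - <<'E'
from h import *
for n in('scene','top'):
    c=snap(n,n+'2')
    o=proj(c,[.551,.178,.22])[0].astype(int); print(o)
    i=cv2.cvtColor(c['color'],cv2.COLOR_RGB2BGR)
    y,x=max(0,o[1]-50),max(0,o[0]-50); cv2.imwrite(f'pics/c2{n}.png',cv2.resize(i[y:y+100,x:x+100],(500,500),interpolation=2)); print(x,y)
a,b=[cv2.imread(f'pics/c2{n}.png') for n in('scene','top')]; cv2.imwrite('pics/c2.png',cv2.resize(np.hstack([a,b]),(800,400)))
E
```

```text
clock: 5.2
eef_pos: [0.5043, 0.1854, 0.2252]
tool_rot: [-0.705, 0.054, -0.054, 0.705]
ft_force: [1.0, 0.1, -2.9]
grip_width: 0.0208
clock: 5.82
eef_pos: [0.5041, 0.1851, 0.223]
tool_rot: [0.705, -0.055, 0.054, -0.705]
ft_force: [-0.5, -0.5, -3.0]
grip_width: 0.0206
shift/25mm [  4.71   0.52 -13.18] turn/10deg [ 0.   -0.03 -0.01]
now [0.5041 0.1851 0.223 ] zang 81.2 tilt [-0.001 -0.    -1.   ] j [0.35 0.32 0.09 1.34 0.   0.51] g 0.0206 F [-0.5 -0.5 -3. ] T [ 0.03  0.14 -0.  ] t 5.83
[350 210]
300 160
[218 215]
168 165
```

View pics/c2.png

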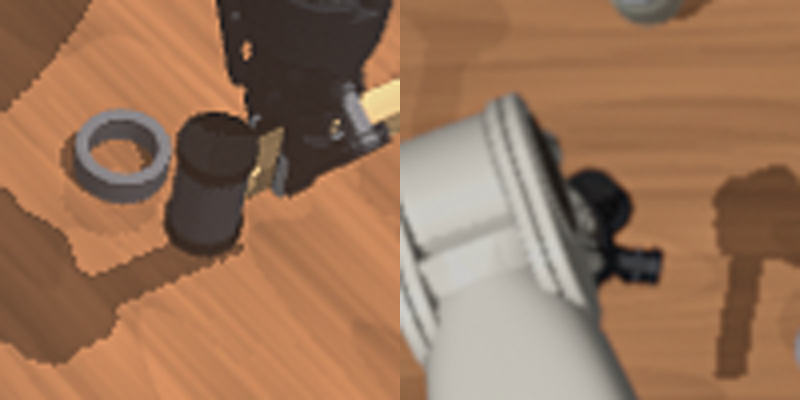

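The mallet hangs level in the grip, with its head top at about scene pixel (353.6,196.4). I'll check the head's offset from the TCP.

Run:
```python
from h import *
s=load('scene2')
for z in(.270,.275,.28): print(onz(s,(353.6,196.4),z), np.array([.5041,.1851])+.047*np.array([.989,-.148]))
```

```text
[0.55039634 0.1787067  0.27      ] [0.550583 0.178144]
[0.55352036 0.18133447 0.275     ] [0.550583 0.178144]
[0.55664438 0.18396224 0.28      ] [0.550583 0.178144]
```

```bash
python3 -m handwheel '[[0.6,0,-1.8,0,0,0],[1.4,0,-4,0,0,0],[2.2,0,-6.2,0,0,0],[3,0,-8.4,0,0,0],[3.7,0,-10.4,0,0,0]]'; python3 -m handwheel '[[0.5,0,-1.3,0,0,0],[0.9,0,-2.3,0,0,0],[1,0,-2.8,0,0,0],[1,0,-2.8,0,0,0],[1,0,-2.8,0,0,0]]'; python3 go.py .570 -.161 .165 81.5
```

```text
clock: 6.55
eef_pos: [0.5562, -0.088, 0.2239]
tool_rot: [0.705, -0.054, 0.055, -0.705]
ft_force: [1.2, 0.4, -1.6]
grip_width: 0.0211
clock: 7.18
eef_pos: [0.5697, -0.1578, 0.2238]
tool_rot: [-0.705, 0.054, -0.054, 0.705]
ft_force: [-0.7, 0.3, -3.8]
grip_width: 0.021
shift/25mm [ 0.03  2.35 -0.13] turn/10deg [-0.   -0.03 -0.  ]
now [ 0.5697 -0.1578  0.2238] zang 81.2 tilt [-0.     0.001 -1.   ] j [-0.27  0.43  0.25  1.39  0.   -0.12] g 0.021 F [-0.7  0.3 -3.8] T [0.   0.11 0.01] t 7.17
```

```bash
python3 -m handwheel '[[0,0.7,-0.12,0,0,0],[0,1.5,-0.12,0,0,0],[0,2.3,-0.12,0,0,0],[0,2.3,-0.12,0,0,0],[0,2.3,-0.12,0,0,0]]'; python3 go.py .570 -.161 .125 81.5;python3 - <<'E'
from h import *
for n in('scene','top'):
    c=snap(n,n+'3')
    o=proj(c,[.6138,-.1675,.14])[0].astype(int)
    i=cv2.cvtColor(c['color'],cv2.COLOR_RGB2BGR)
    y,x=max(0,o[1]-50),max(0,o[0]-50); cv2.imwrite(f'pics/c3{n}.png',cv2.resize(i[y:y+100,x:x+100],(500,500),interpolation=2)); print(x,y)
a,b=[cv2.imread(f'pics/c3{n}.png') for n in('scene','top')]; cv2.imwrite('pics/c3.png',cv2.resize(np.hstack([a,b]),(800,400)))
E
```

```text
clock: 7.8
eef_pos: [0.5699, -0.1612, 0.1673]
tool_rot: [0.705, -0.054, 0.054, -0.705]
ft_force: [-0.1, 0.2, -3.5]
grip_width: 0.021
shift/25mm [-0.    1.69  0.01] turn/10deg [ 0.   -0.03  0.01]
now [ 0.5699 -0.1612  0.1673] zang 81.2 tilt [ 0.001 -0.    -1.   ] j [-0.28  0.45  0.14  1.26  0.   -0.12] g 0.021 F [-0.1  0.2 -3.5] T [ 0.04  0.05 -0.01] t 7.8
192 104
280 146
```

View pics/c3.png

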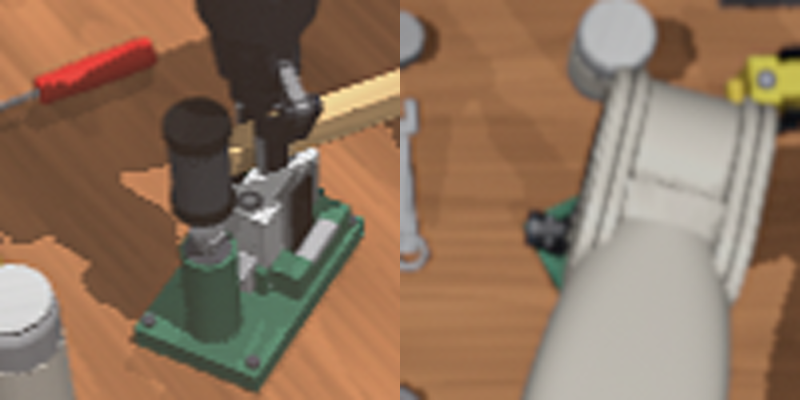

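The scene crop shows the mallet's face about 20 mm above the pin, centred on it at crop (203,215), with the fingers clear of the cassette. I'll press down.

```bash
python3 -m handwheel '[[0,0.6,0,0,0,0],[0,1.2,0,0,0,0],[0,1.5,0,0,0,0],[0,1.6,0,0,0,0],[0,1.7,0,0,0,0]]'; python3 go.py .570 -.161 .125 81.5
```

```text
clock: 8.52
eef_pos: [0.5697, -0.162, 0.1275]
tool_rot: [0.705, -0.053, 0.055, -0.705]
ft_force: [-10.8, 3.5, 26.7]
grip_width: 0.0209
shift/25mm [0.01 0.1  0.04] turn/10deg [ 0.   -0.03  0.02]
now [ 0.5697 -0.162   0.1275] zang 81.2 tilt [ 0.003 -0.001 -1.   ] j [-0.28  0.48  0.08  1.17  0.   -0.12] g 0.0209 F [-10.8   3.5  26.7] T [ 0.52  1.62 -0.03] t 8.53
```

```bash
python3 -m handwheel '[[0,0,0,0,0,0],[0,0,0,0,0,0],[0,-1,0,0,0,0],[0,-2.5,0,0,0,0],[0,-4,0,0,0,0]]'; python3 go.py .5045 .1851 .20 81.5;python3 - <<'E'
from h import *
for n in('scene',):
    c=snap(n,n+'4')
    o=proj(c,[.6138,-.1675,.14])[0].astype(int)
    i=cv2.cvtColor(c['color'],cv2.COLOR_RGB2BGR)
    y,x=max(0,o[1]-50),max(0,o[0]-50); cv2.imwrite(f'pics/c4{n}.png',cv2.resize(i[y:y+100,x:x+100],(500,500),interpolation=2)); print(x,y)
E
```

```text
clock: 9.15
eef_pos: [0.5685, -0.1617, 0.2234]
tool_rot: [-0.705, 0.056, -0.053, 0.705]
ft_force: [0.6, -0.3, -3.6]
grip_width: 0.0208
shift/25mm [-4.65  0.95 13.31] turn/10deg [-0.   -0.03 -0.02]
now [ 0.5685 -0.1617  0.2234] zang 81.2 tilt [-0.003  0.001 -1.   ] j [-0.28  0.43  0.25  1.4  -0.   -0.12] g 0.0208 F [ 0.6 -0.3 -3.6] T [-0.   -0.01  0.03] t 9.15
192 104
```

View pics/c4scene.png

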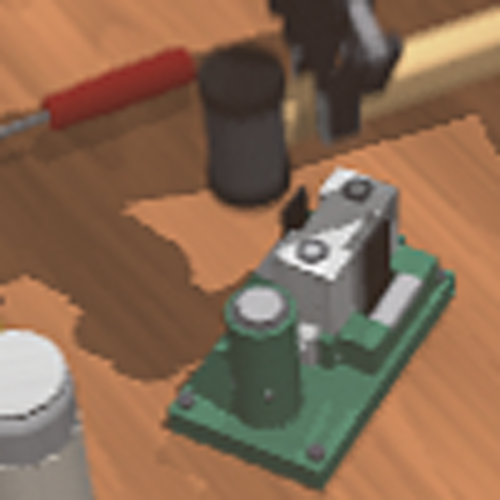

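Run:
```python
from h import *
s=load('scene4'); p=((262.5)/5-.5+192,(306.5)/5-.5+104)
o,d=ray(s,p)
for z in(.118,.111,.104,.100): print(z,(o+d*(z-o[2])/d[2])[:2], proj(s,[.6134,-.1677,z])[0])
print(p)
```

```text
0.118 [ 0.62079515 -0.15376985] [243.43752258 160.47046487]
0.111 [ 0.61762114 -0.15928109] [243.58443845 162.23453207]
0.104 [ 0.61444714 -0.16479232] [243.73024963 163.98406442]
0.1 [ 0.61263342 -0.1679416 ] [243.81307855 164.9773345 ]
(244.0, 164.8)
```

The pin top reads about 101–104 mm, so it is fully down. I'll take the mallet back to its original, free spot.

```bash
python3 -m handwheel '[[-0.6,0,1.8,0,0,0],[-1.4,0,4,0,0,0],[-2.2,0,6.2,0,0,0],[-3,0,8.4,0,0,0],[-3.7,0,10.6,0,0,0]]'; python3 -m handwheel '[[-0.5,1,1.3,0,0,0],[-0.9,2,2.4,0,0,0],[-0.9,3,2.7,0,0,0],[-0.9,4,2.7,0,0,0],[-0.9,5,2.7,0,0,0]]'; python3 go.py .5045 .1851 .030 81.5;python3 - <<'E'
from h import *
c=snap('scene','scene5')
i=cv2.cvtColor(c['color'],cv2.COLOR_RGB2BGR)
cv2.imwrite(f'pics/c5.png',cv2.resize(i[180:300,300:420],(600,600),interpolation=2))
E
```

```text
clock: 9.82
eef_pos: [0.5174, 0.1157, 0.2227]
tool_rot: [0.705, -0.055, 0.054, -0.705]
ft_force: [0.9, -0.6, -2.8]
grip_width: 0.0209
clock: 10.45
eef_pos: [0.5058, 0.1844, 0.0968]
tool_rot: [0.705, -0.055, 0.053, -0.705]
ft_force: [-0.6, 0.3, -3.2]
grip_width: 0.021
shift/25mm [-0.05  2.67  0.02] turn/10deg [ 0.01 -0.03 -0.01]
now [0.5058 0.1844 0.0968] zang 81.2 tilt [-0.002 -0.001 -1.   ] j [ 0.35  0.41 -0.12  1.04  0.    0.5 ] g 0.021 F [-0.6  0.3 -3.2] T [0.03 0.1  0.07] t 10.45
```

View pics/c5.png

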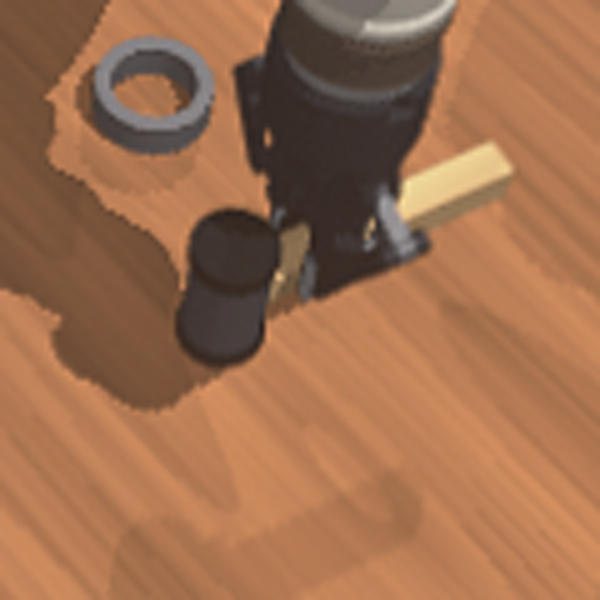

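The head at crop (225,290) is upright to within a few degrees and the space below is clear. I'll lower slowly.

```bash
python3 -m handwheel '[[0,1,0,0,0,0],[0,2,0,0,0,0],[0,2.5,0,0,0,0],[0,2.7,0,0,0,0],[0,2.8,0,0,0,0]]'; python3 go.py .5045 .1851 .025 81.5
```

```text
clock: 11.12
eef_pos: [0.5072, 0.1845, 0.0292]
tool_rot: [-0.705, 0.054, -0.055, 0.705]
ft_force: [-0.1, -0.1, -2.4]
grip_width: 0.0211
shift/25mm [-0.11  0.17  0.01] turn/10deg [-0.   -0.03  0.  ]
now [0.5072 0.1845 0.0292] zang 81.2 tilt [ 0.001  0.    -1.   ] j [ 0.35  0.49 -0.2   0.88 -0.    0.5 ] g 0.0211 F [-0.1 -0.1 -2.4] T [-0.01  0.08 -0.05] t 11.12
```

```bash
python3 -m handwheel '[[0,0.1,0,0,0,0],[0,0.15,0,0,0,0],[0,0.2,0,0,0,0],[0,0.2,0,0,0,0],[0,0.2,0,0,0,0]]'; python3 go.py .5045 .1851 .025 81.5
```

```text
clock: 11.75
eef_pos: [0.5071, 0.1845, 0.0242]
tool_rot: [-0.705, 0.054, -0.055, 0.705]
ft_force: [-0.9, -0.6, 0.9]
grip_width: 0.0211
shift/25mm [-0.1  -0.03  0.01] turn/10deg [-0.   -0.03  0.  ]
now [0.5071 0.1845 0.0242] zang 81.2 tilt [ 0.001  0.    -1.   ] j [ 0.35  0.5  -0.2   0.87  0.    0.5 ] g 0.0211 F [-0.9 -0.6  0.9] T [ 0.    0.12 -0.02] t 11.75
```

```bash
python3 -m handwheel '[[0,0,0,0,0,0],[0,0,0,0,0,0],[0,0,0,0,0,0],[0,0,0,0,0,0],[0,0,0,0,0,0]]' 1; python3 -m handwheel '[[0,-1,0,0,0,0],[0,-3,0,0,0,0],[0,-5,0,0,0,0],[0,-7,0,0,0,0],[0,-8,0,0,0,0]]'; python3 go.py .5383 -.2066 .20 117.4;python3 - <<'E'
from h import *
c=snap('scene','scene6')
i=cv2.cvtColor(c['color'],cv2.COLOR_RGB2BGR)
cv2.imwrite(f'pics/c6.png',cv2.resize(i[180:300,300:420],(600,600),interpolation=2))
E
```

```text
clock: 12.38
eef_pos: [0.5068, 0.1844, 0.0238]
tool_rot: [-0.705, 0.054, -0.054, 0.705]
ft_force: [0.7, 0.1, 0.0]
grip_width: 0.0853
clock: 13.0
eef_pos: [0.5079, 0.1848, 0.2273]
tool_rot: [-0.704, 0.053, -0.056, 0.706]
ft_force: [0.9, 0.5, -0.1]
grip_width: 0.0855
shift/25mm [  3.6    1.07 -15.29] turn/10deg [-0.01 -3.62  0.03]
now [0.5079 0.1848 0.2273] zang 81.2 tilt [ 0.005  0.002 -1.   ] j [ 0.35  0.32  0.1   1.35 -0.    0.5 ] g 0.0855 F [ 0.9  0.5 -0.1] T [-0.01 -0.07  0.01] t 13.0
```

View pics/c6.png

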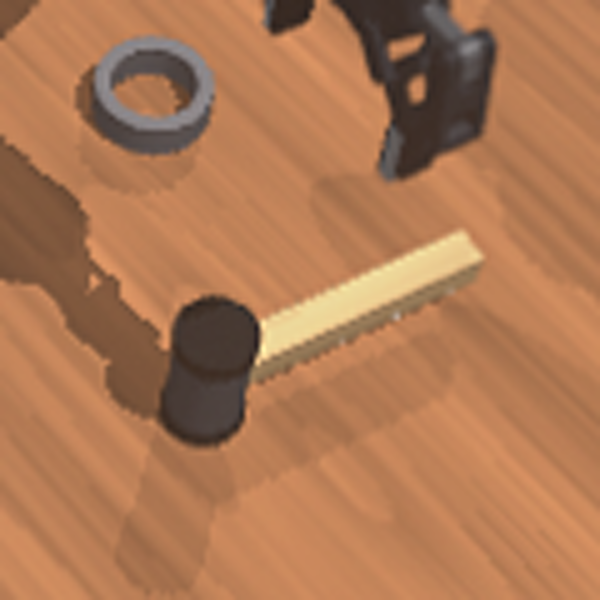

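The mallet stands level on the bench, with its head at crop (210,370), free of the fingers. Next I'll go above the cassette.

```bash
python3 -m handwheel '[[0.4,0,-1.8,0,-0.6,0],[0.9,0,-4,0,-1.4,0],[1.5,0,-6.3,0,-2.2,0],[2,0,-8.6,0,-3,0],[2.5,0,-10.8,0,-3.6,0]]'; python3 go.py .5383 -.2073 .20 117.3
```

```text
clock: 13.68
eef_pos: [0.5268, -0.0939, 0.2232]
tool_rot: [-0.687, -0.167, 0.168, 0.687]
ft_force: [0.9, 0.6, -0.6]
grip_width: 0.0854
shift/25mm [-1.68  0.93 -4.24] turn/10deg [-0.    0.01 -0.  ]
now [ 0.5268 -0.0939  0.2232] zang 117.4 tilt [-0.001  0.    -1.   ] j [-0.18  0.31  0.08  1.34  0.   -0.65] g 0.0854 F [ 0.9  0.6 -0.6] T [ 0.03 -0.08  0.08] t 13.68
```

```bash
python3 -m handwheel '[[-0.8,0,-2,0,0,0],[-1.5,0.5,-3.8,0,0,0],[-1.7,1,-4.2,0,0,0],[-1.7,1.7,-4.2,0,0,0],[-1.7,2.4,-4.2,0,0,0]]';python3 -m handwheel '[[0,0.4,0,0,0,0],[0,0.6,0,0,0,0],[0,0.6,0,0,0,0],[0,0.6,0,0,0,0],[0,0.6,0,0,0,0]]'; python3 go.py .5383 -.2073 .054 117.3;python3 - <<'E'
from h import *
c=snap('scene','scene7')
i=cv2.cvtColor(c['color'],cv2.COLOR_RGB2BGR)
cv2.imwrite(f'pics/c7.png',cv2.resize(i[100:210,200:310],(600,600),interpolation=2))
E
```

```text
clock: 14.3
eef_pos: [0.5367, -0.2042, 0.1624]
tool_rot: [-0.687, -0.166, 0.167, 0.688]
ft_force: [0.2, -0.0, 0.3]
grip_width: 0.0853
clock: 14.92
eef_pos: [0.5377, -0.205, 0.1495]
tool_rot: [0.688, 0.167, -0.166, -0.687]
ft_force: [-0.3, 0.3, 0.5]
grip_width: 0.0856
shift/25mm [-0.02  3.82 -0.09] turn/10deg [ 0.01 -0.01  0.  ]
now [ 0.5377 -0.205   0.1495] zang 117.2 tilt [ 0.001 -0.    -1.   ] j [-0.36  0.43  0.06  1.2   0.   -0.84] g 0.0856 F [-0.3  0.3  0.5] T [ 0.03  0.02 -0.03] t 14.93
```

View pics/c7.png

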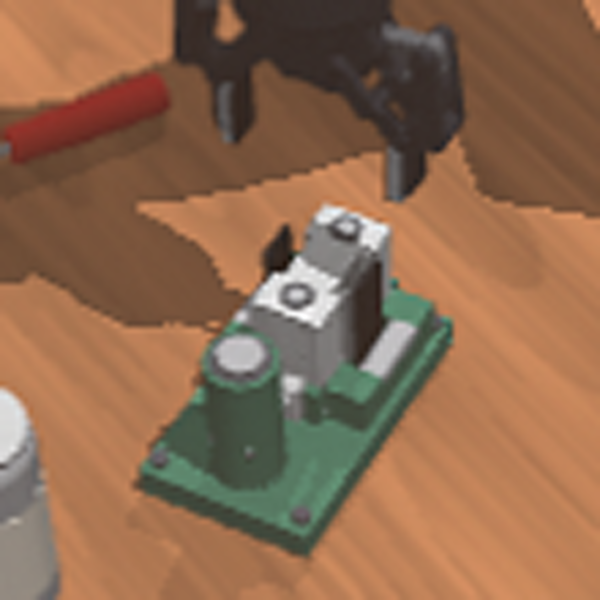

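The fingers straddle the two catches, which are at crop (280,250) and (370,290), with the jaw line along them and the pin still low. I'll descend halfway first.

```bash
python3 -m handwheel '[[0,0.5,-0.09,0,0,0],[0,1,-0.09,0,0,0],[0,1.5,-0.09,0,0,0],[0,2,-0.09,0,0,0],[0,2,-0.09,0,0,0]]'; python3 go.py .5383 -.2073 .054 117.3;python3 - <<'E'
from h import *
c=snap('scene','scene8')
i=cv2.cvtColor(c['color'],cv2.COLOR_RGB2BGR)
cv2.imwrite(f'pics/c8.png',cv2.resize(i[100:210,200:310],(600,600),interpolation=2))
E
```

```text
clock: 15.6
eef_pos: [0.5372, -0.2064, 0.097]
tool_rot: [-0.687, -0.165, 0.167, 0.688]
ft_force: [-0.3, -0.4, -0.2]
grip_width: 0.0853
shift/25mm [ 0.03  1.72 -0.06] turn/10deg [-0.01 -0.01 -0.01]
now [ 0.5372 -0.2064  0.097 ] zang 117.2 tilt [-0.003  0.001 -1.   ] j [-0.37  0.48 -0.01  1.09 -0.   -0.84] g 0.0853 F [-0.3 -0.4 -0.2] T [0.02 0.04 0.01] t 15.6
```

View pics/c8.png

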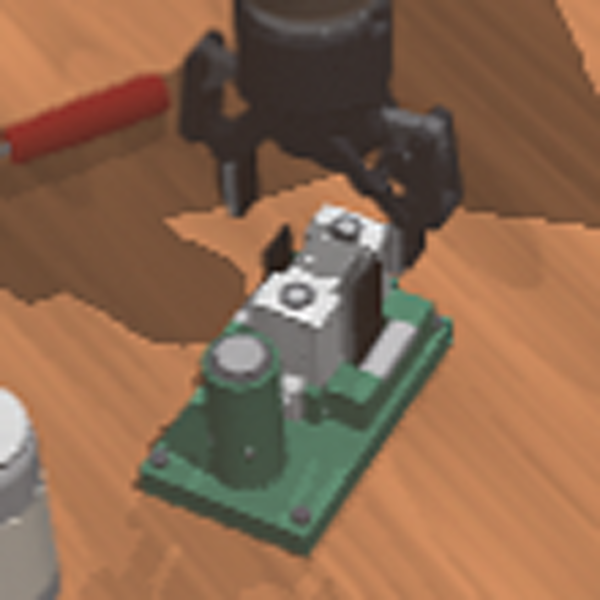

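The fingers stand on both sides, each in line with its catch. I'll continue down.

```bash
python3 -m handwheel '[[0.02,0.4,-0.06,0,0,0],[0.02,0.8,-0.06,0,0,0],[0.02,1.2,-0.06,0,0,0],[0.02,1.6,-0.06,0,0,0],[0.02,1.7,-0.06,0,0,0]]'; python3 go.py .5383 -.2073 .054 117.3;python3 - <<'E'
from h import *
c=snap('scene','scene9')
i=cv2.cvtColor(c['color'],cv2.COLOR_RGB2BGR)
cv2.imwrite(f'pics/c9.png',cv2.resize(i[100:210,200:310],(600,600),interpolation=2))
E
```

```text
clock: 16.27
eef_pos: [0.5387, -0.2077, 0.0551]
tool_rot: [-0.687, -0.166, 0.167, 0.688]
ft_force: [0.6, -0.6, 0.4]
grip_width: 0.0856
shift/25mm [-0.01  0.04  0.02] turn/10deg [-0.01 -0.01 -0.01]
now [ 0.5387 -0.2077  0.0551] zang 117.2 tilt [-0.002  0.001 -1.   ] j [-0.37  0.52 -0.06  0.99 -0.   -0.84] g 0.0856 F [ 0.6 -0.6  0.4] T [-0.03  0.   -0.02] t 16.27
```

View pics/c9.png

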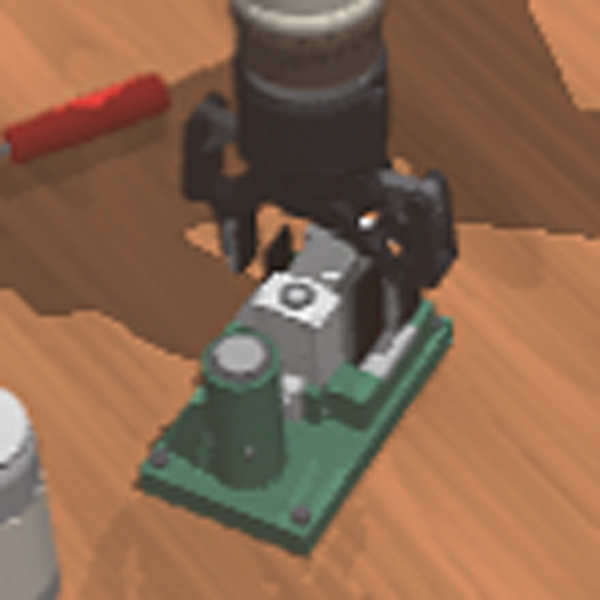

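Run:
```python
from h import *
c=load('scene9'); a=np.radians(117.3);y=np.array([np.cos(a),np.sin(a),0]);x=np.array([y[1],-y[0],0])
o=np.array([.5383,-.2073,0])
f=lambda P:((proj(c,P)[0]-[200,100]+.5)*600/110).round()
for s in(1,-1):
    print(s,'pad tip',f(o+y*s*.0425+[0,0,.068]),'padc',f(o+y*s*.0425+[0,0,.087]),'catch top edges',f(o+y*s*.029+x*.012+[0,0,.094]),f(o+y*s*.029-x*.012+[0,0,.094]),'bottom',f(o+y*s*.029+x*.012+[0,0,.045]),f(o+y*s*.029-x*.012+[0,0,.045]))
print('screws',f(o+x*.0265+[0,0,.092]),f(o-x*.0265+[0,0,.092]))
```

```text
1 pad tip [395. 317.] padc [395. 292.] catch top edges [360. 289.] [382. 258.] bottom [362. 353.] [383. 323.]
-1 pad tip [252. 264.] padc [250. 238.] catch top edges [261. 252.] [283. 223.] bottom [266. 317.] [287. 287.]
screws [297. 291.] [346. 225.]
```

The projected pads and catches agree with the picture to a few crop pixels, so I'll pinch.

```bash
python3 -m handwheel '[[0,0,0,0,0,0],[0,0,0,0,0,0],[0,0,0,0,0,0],[0,0,0,0,0,0],[0,0,0,0,0,0]]' -1; python3 -m handwheel '[[0,0,0,0,0,0],[0,0,0,0,0,0],[0,0,0,0,0,0],[0,0,0,0,0,0],[0,0,0,0,0,0]]'; python3 go.py .5383 -.2073 .154 117.3;python3 - <<'E'
from h import *
c=snap('scene','scene10')
i=cv2.cvtColor(c['color'],cv2.COLOR_RGB2BGR)
cv2.imwrite(f'pics/c10.png',cv2.resize(i[100:210,200:310],(600,600),interpolation=2))
E
```

```text
clock: 16.95
eef_pos: [0.5396, -0.2066, 0.0595]
tool_rot: [-0.687, -0.167, 0.166, 0.688]
ft_force: [-5.6, 6.2, 16.5]
grip_width: 0.0381
clock: 17.58
eef_pos: [0.5396, -0.2066, 0.0595]
tool_rot: [-0.687, -0.167, 0.166, 0.688]
ft_force: [-4.7, 5.8, 16.7]
grip_width: 0.0381
shift/25mm [-0.05 -3.78  0.  ] turn/10deg [-0.   -0.01  0.01]
now [ 0.5396 -0.2066  0.0595] zang 117.2 tilt [ 0.002  0.002 -1.   ] j [-0.37  0.52 -0.05  1.    0.   -0.84] g 0.0381 F [-4.7  5.8 16.7] T [1.31 1.27 0.06] t 17.57
```

View pics/c10.png

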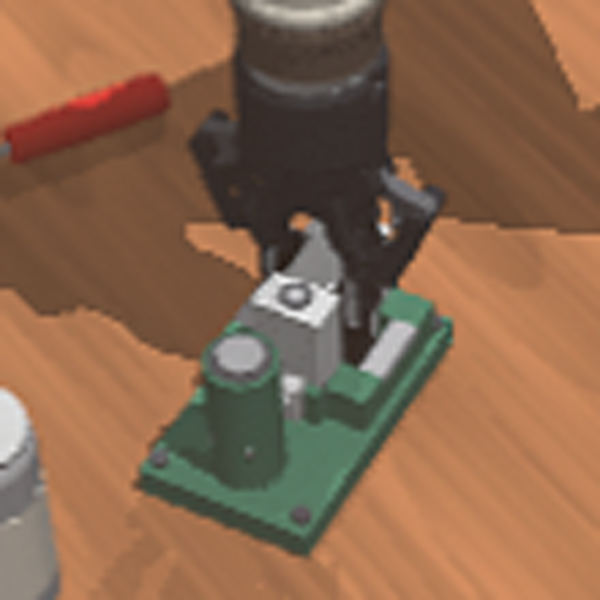

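The pinch closed symmetrically on both catches, with the fingers at crop (270,260) and (355,305). The opening is 38 mm, less than the nominal 44 mm. I'll lift a little and see whether the force grows.

```bash
python3 -m handwheel '[[0,-0.1,0,0,0,0],[0,-0.2,0,0,0,0],[0,-0.3,0,0,0,0],[0,-0.4,0,0,0,0],[0,-0.5,0,0,0,0]]';  python3 go.py .5383 -.2073 .154 117.3;python3 - <<'E'
from h import *
c=snap('scene','scene11')
i=cv2.cvtColor(c['color'],cv2.COLOR_RGB2BGR)
cv2.imwrite(f'pics/c11.png',cv2.resize(i[100:210,200:310],(600,600),interpolation=2))
E
```

```text
clock: 18.25
eef_pos: [0.5389, -0.2077, 0.0683]
tool_rot: [-0.687, -0.166, 0.167, 0.688]
ft_force: [0.0, 1.5, -4.7]
grip_width: 0.0376
shift/25mm [-0.02 -3.43  0.03] turn/10deg [-0.01 -0.01 -0.  ]
now [ 0.5389 -0.2077  0.0683] zang 117.2 tilt [-0.001  0.001 -1.   ] j [-0.37  0.51 -0.04  1.02  0.   -0.84] g 0.0376 F [ 0.   1.5 -4.7] T [0.41 0.09 0.08] t 18.25
```

View pics/c11.png

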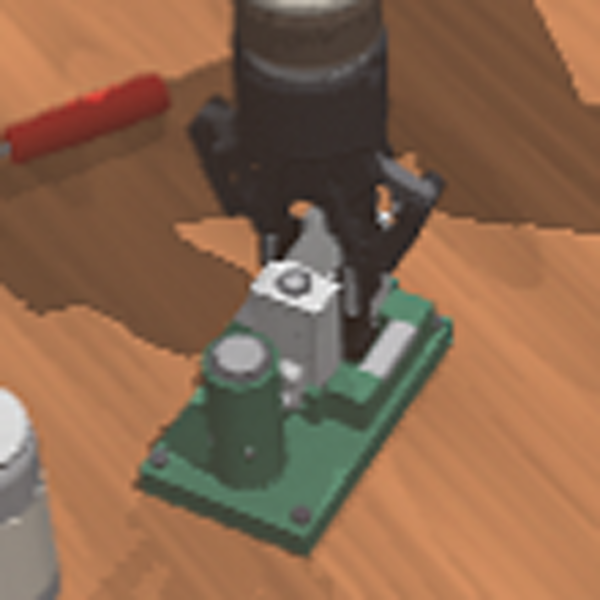

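The cassette came up with the grip: its screw moved from crop row 295 to 282, and the wrist reads −4.7 N, which fits its weight. I'll lift the rest.

```bash
python3 -m handwheel '[[0,-0.3,0,0,0,0],[0,-0.6,0,0,0,0],[0,-0.9,0,0,0,0],[0,-1.2,0,0,0,0],[0,-1.5,0,0,0,0]]'; python3 -m handwheel '[[0,-0.5,0,0,0,0],[0,-1,0,0,0,0],[0,-1.5,0,0,0,0],[0,-1.9,0,0,0,0],[0,-2.1,0,0,0,0]]';  python3 -m handwheel '[[0,0,0,0,0,0],[0,0,0,0,0,0],[0,0,0,0,0,0],[0,0,0,0,0,0],[0,0,0,0,0,0]]'; python3 go.py .5383 -.2073 .158 117.3;python3 - <<'E'
from h import *
for n in('scene','top'):
    c=snap(n,n+'12')
    i=cv2.cvtColor(c['color'],cv2.COLOR_RGB2BGR)
    if n=='scene': cv2.imwrite(f'pics/c12.png',cv2.resize(i[90:200,190:300],(600,600),interpolation=2))
E
```

```text
clock: 18.92
eef_pos: [0.5398, -0.2083, 0.1073]
tool_rot: [0.688, 0.166, -0.166, -0.687]
ft_force: [0.8, -0.6, -4.3]
grip_width: 0.0374
clock: 19.55
eef_pos: [0.5398, -0.2081, 0.1598]
tool_rot: [0.688, 0.167, -0.166, -0.687]
ft_force: [0.5, 0.1, -3.9]
grip_width: 0.0372
clock: 20.18
eef_pos: [0.5394, -0.2079, 0.1586]
tool_rot: [-0.687, -0.166, 0.166, 0.687]
ft_force: [-0.2, -0.2, -4.0]
grip_width: 0.0375
shift/25mm [-0.03  0.03  0.04] turn/10deg [-0.   -0.01 -0.  ]
now [ 0.5394 -0.2079  0.1586] zang 117.2 tilt [-0.  0. -1.] j [-0.37  0.43  0.09  1.23 -0.   -0.84] g 0.0375 F [-0.2 -0.2 -4. ] T [0.   0.03 0.04] t 20.18
```

View pics/c12.png

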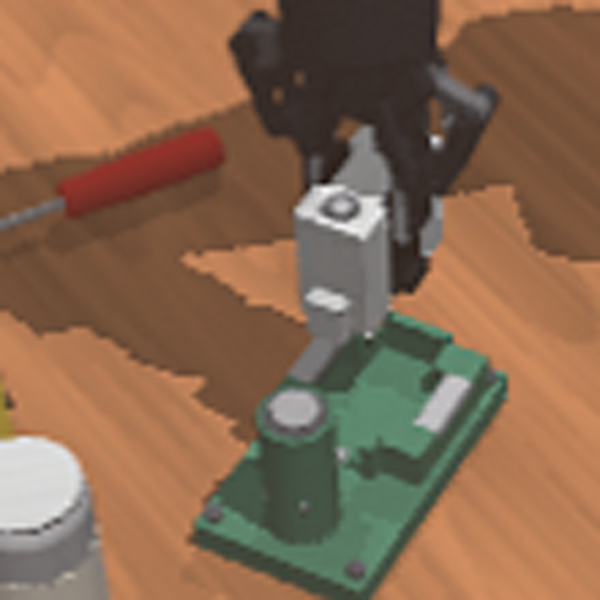

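View pics/scene12.png

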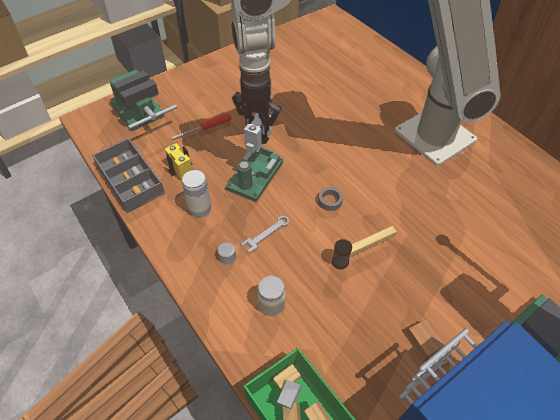

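The cassette hangs upright and clear of the dock, with its screw at crop (342,205). The mallet stands at (343,252), the bystanders haven't moved, and the pin is still down. Before handing in I'll check the height.

Run:
```python
from h import *
c=load('scene12'); a=np.radians(27.3); P=np.array([.5383+.0265*np.cos(a),-.2073+.0265*np.sin(a),0])
print('seen',(np.array([342.5,205.5])*110/600-.5+[190,90]).round(1),[(z,proj(c,P+[0,0,z])[0].round(1)) for z in(.17,.18,.19,.2)])
o=bot.get_obs();print(o['clock'],np.abs(o['joint_vel']).max().round(4),o['grip_width'])
bot.job_done()
```

```text
seen [252.3 127.2] [(0.17, array([252.8, 132.7])), (0.18, array([252.7, 130. ])), (0.19, array([252.5, 127.2])), (0.2, array([252.4, 124.4]))]
20.275 0.0028 0.03728972340985759
the job is handed in; nothing more can be done
```

The job is handed in at 20.3 s of the 58 s allowed. I took the mallet by its handle, drove the pin down with its face and stood the mallet back where it came from. I then pinched both catches and lifted the cassette straight up. No verdict was reported.

**Last checks:**
- **Pin:** its top measured about 101 to 104 mm above the bench, where 104 mm is fully down. It still looked down in the last picture.
- **Mallet:** standing level on the bench, clear of the fingers and the dock.
- **Cassette:** one of its top screws is at 190 mm, so it hangs about 98 mm above its seat. It looks upright and clear of the dock, the wrist carries a steady 4 N, and the arm is at rest.
- **Bystanders:** none showed any movement in the last picture; I judged this by eye and did not measure it.

**What disagreed:** the pinched opening read about 37.5 mm, where 44 mm was expected. The handle had also read 1 mm narrow. The closing fingers pushed the tool up by about 4.5 mm, with 17 N, before the lift. The cassette came free without resistance, so I take the catches as fully in.

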